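# Set the torch-rest carriage to the marked stop

### The job

Set the torch-rest carriage on the tube fit-up rail: with a fingertip press the ribbed pad in its middle right down to free the brake, keep it pressed while you push the carriage along the rail until it rests against the marked stop (the one with the pointed tongue), then let the pad spring back up so that the brake holds it there. Do not drag the carriage with the brake on, and do not pick up or disturb the loose things lying around.

Things in the scene. Friction and masses are not known exactly. Their poses are not given: they have to be found in the camera images.
- rail: the fit-up rail, fixed to the table: a T-shaped steel rail 460 mm long on a 70 x 480 mm foot, its top 38 mm above the table. Origin: middle of the foot's underside; y runs along the rail, z up; +x points to the far side, where a stainless tube (38 mm across, 420 mm long, top 53 mm up) lies parallel to it in red saddles with its axis 85 mm from the rail's axis
- carriage (a joint): where the aluminium carriage stands along the rail, in m: the y of its middle in the rail's frame (0 at mid-rail, grows towards the rail's +y). It is captive on the rail. Its brake holds it with roughly 12 to 22 N of friction; with the pad pressed it slides freely (1 to 2 N)
- carriage_mid (a point): middle of the carriage, on the axis of the rail and 58 mm above the table (the level of the unpressed pad's top). The carriage is 100 mm long along the rail, 64 mm wide; at each end an end block 22 mm long stands up to 66 mm above the table, so that a 56 mm long gap, open to both sides, lies between the blocks; the pad fills it. A 4 mm radius steel wire fork reaches from the blocks over the tube on the +x side, up to 70 mm above the table
- pad (a joint): how far the pad is pressed down, in m: 0 up (brake on), 0.006 fully down. It starts to move at about 4 N and takes about 6 N to be fully down; from 2 mm down the brake is off. It springs back up when let go
- pad_top (a point): centre of the top face of the dark ribbed rubber pad in the middle of the carriage, 50 x 50 mm, 58 mm above the table when up, 52 mm when fully down; it moves with the pad
- marked_stop_mid (a point): middle of the marked stop, on the axis of the rail, 58 mm above the table: a fixed steel block 24 mm long along the rail, 64 mm wide, its top 64 mm up, with a flat pointed tongue sticking out 33 mm over the robot's side of the rail and a round thumbscrew on top (84 mm up). The carriage touches it when this point and the carriage's middle are 62 mm apart
- plain_stop_mid (a point): middle of the plain stop at the other end of the rail: the same steel block without tongue or thumbscrew. Which end of the rail has which stop varies
- ferrule_mid (a point): a short stainless pipe ferrule, 50 mm across its foot, 22 mm high; its middle, half-way up. Loose bystander
- offcut_mid (a point): an upright stainless tube offcut, 38 mm across, 45 mm high; its middle, half-way up. Loose bystander
- magnet_mid (a point): a flat square welding magnet, 60 x 60 x 17 mm; its middle, half-way up. Loose bystander
- nozzle_mid (a point): a small white ceramic nozzle standing up, 22 mm across, 45 mm high; its middle, half-way up. Loose bystander
- brush: a hand brush lying beyond the tube; origin at its underside. Loose bystander
- wrench: a steel wrench lying beyond the tube; origin at its underside. Loose bystander
- spray_mid (a point): a grey spray can, 60 mm across, 190 mm high, standing off to the right; its middle, half-way up. Loose bystander

How it is judged:
On the way, in this order (a step that is already met when the one before it is completed fails the run):
1. the pad is pressed down while the carriage still stands within 15 mm of where it was (value of joint pad above 0.003 m and distance of carriage_mid from where it was at the start of the episode below 0.015 m), for 0.1 s.
2. the carriage is against the marked stop (within 3 mm) with the pad still pressed (distance between carriage_mid and marked_stop_mid below 0.065 m and value of joint pad above 0.002 m), for 0.1 s.
At the end, for the whole second after the job is handed in: the carriage stands still against the marked stop (gap under 3 mm) with its pad sprung back up (within 1 mm) (distance between carriage_mid and marked_stop_mid below 0.065 m and value of joint pad below 0.001 m and velocity of joint carriage between -0.005 and 0.005 m/s); the robot touches nothing.
It fails at once if the pad is up (less than 1 mm down) while the carriage is on its way, over 8 mm from where it started and over 10 mm short of the marked stop: dragged with the brake on, or let go too soon (value of joint pad below 0.001 m and distance of carriage_mid from where it was at the start of the episode above 0.008 m and distance between carriage_mid and marked_stop_mid above 0.072 m).
It fails at once if a loose bystander is shoved or lifted by more than 20 mm (distance of any of ferrule_mid, offcut_mid, magnet_mid, nozzle_mid, brush, wrench, spray_mid from where it was at the start of the episode above 0.02 m).
It also fails if it takes over 45 s, if anything falls off the work surface, if the arm or the gripper's body presses on something with over 40 N, if the wrist force passes 120 N, or if a joint passes its speed limit or range.

### The arm

A 6-joint arm with a two-finger parallel gripper is mounted at the origin on the work surface. World frame = base frame: x ahead of the robot, y to its left, z up, the work surface at z = 0. Lengths are in m, angles in rad, forces in N, time in s.
With the tool pointing down it reaches from about 0.225 to 0.875 m from the base axis. Payload 3.4 kg.
Tool frame: the origin (TCP) lies at the very end of the fingers, on their centre line; the grasp point (between the pads) lies 19 mm behind it; z points along the fingers, y is the line along which they close (so a half turn about z gives the same grasp; the last joint's range is limited). The gripper opens to 85 mm and grips with 20 to 120 N. Pads are 22 mm wide; open, the fingers measure 114 mm over their backs; the gripper's body (76 mm by 85 mm) begins 54 mm behind the grasp point. The pads swing forward as they close: fully open they stand 13 mm farther back than shut.
Start: joints at [1.21, 0.276, 1.505, -0, 1.361, -0.121], TCP at [0.137, 0.559, 0.231] pointing down, gripper open.
Joint ranges: [-2.89, 2.89], [-0.75, 2.08], [0.22, 2.7], [-1.18, 4.32], [0.11, 2.71], [-2.7, 2.7]. Speed limits (rad/s): [2.57, 2.57, 3.14, 3.14, 3.14, 3.14].

### API

Orientations are given as a unit quaternion [w, x, y, z].
In Python, from rig import get_state, optics, sign_off gives the robot as it stands.
- The arm moves only by the tool send_rows, never from a script. Its argument "increments" is a list of rows, each an object with "gripper": the gripper's target within -1 to 1 (shut at 1, half-way at 0, fully open at -1); "linear": the shift along the world's x, y, z in m, a list of three; "delta_rot": the turn, a rotation vector about the world's x, y, z in rad, a list of three. In form: [{"gripper": gripper, "linear": [dx, dy, dz], "delta_rot": [rx, ry, rz]}, ...]. A call has 1 to 8 rows; each row is the pose to reach, as a shift and turn from the pose commanded when the call began; what a row does not reach only later rows make up. A row lasts 1/10 s, in which the tool goes at most 50 mm and 8.59 degrees, less where a joint would pass 70% of its speed; a pose out of reach is approached as far as the arm can. A call with a gripper value outside its range is refused whole. The fingers move at their own pace and stop on an object; "newtons" is the grip in N (left out, the last holds). Time passes only in rows, so rows that repeat a pose let the fingers close. It gives the time, the measured TCP pose, the force, the opening and the grip force at its end, in the units of the state.
- get_state(): the state, without advancing time (a new reading comes with each control period).
- optics.get_image(name): name is "scene" or "top" or "wrist"; returns a dict with "pixels" (420x560x3 uint8, blue, green, red), "K" (3x3 intrinsics, pixels), "rvec" (rotation vector, rad) and "tvec" (3), from world to camera coordinates, as OpenCV has them; the wrist camera has in their place "T_tool_cam" (4x4, takes a point from camera to tool coordinates, whose origin is the TCP and whose axes are the flange's). Camera axes: x right, y down, z forward; pixel columns grow to the right and rows downward; lengths in m; the calibration is good to about 2 mm. The wrist camera is an equidistant fisheye: a pixel r from the principal point sees the ray r / f radians off the axis. A picture is of the moment at which its call begins: read the wrist's pose just before it. There is no depth.
- sign_off(): hands the job in; it is judged then, once.
The state is a dict: "clock": time; "qpos": joint angles; "qd": joint speeds; "effort": joint torques, N m; "position": TCP position; "ee_rot": TCP orientation; "contact_force": force on the tool from outside, world axes, zero at the start; "moment": the same for the moment, N m; "width": finger opening in m; "gripper_force": force on a finger pad.
Only numpy, scipy, OpenCV 4.12 (cv2) and the standard library are available. Lean on these libraries where they do the work, as an engineer would, in place of code of your own. Each camera call takes 0.05 s, during which the arm holds its last target. There are 200 camera calls.

## Working session

There is one attempt and no reset: what is moved stays moved. The work goes in short steps, Python scripts to look and compute and a tool call to move; the robot and the scene stay as the last step left them, time stands still between calls to the robot, and variables do not carry over. Pictures are saved under pics/ and viewed, at most 10 in all, crops included, and the job is handed in when it is done.

Besides the shell and the picture viewer there is one more tool, called after "Emit:" by a JSON object that holds its "name" and its "arguments". send_rows: Moves the arm, as the interface text tells. Its arguments: {"type":"object","properties":{"increments":{"type":"array"},"newtons":{"type":"number"}},"required":["increments"]}

```bash
mkdir -p pics; cat > h.py <<'E'
import numpy as np,cv2
from rig import get_state,optics,sign_off
def cast(im,u,v,z):
    K=np.array(im["K"],float);R=cv2.Rodrigues(np.array(im["rvec"],float))[0];t=np.array(im["tvec"],float).ravel()
    d=R.T@np.linalg.inv(K)@np.array([u,v,1.]);c=-R.T@t
    return c+d*(z-c[2])/d[2]
E
python3 - <<'E'
from h import *
import pickle
s=get_state();print(s)
for n in("top","scene"):
    im=optics.get_image(n);pickle.dump(im,open(n+".pkl","wb"));cv2.imwrite(f"pics/{n}1.png",im["pixels"])
E
```

```text
{'clock': 0.0, 'qpos': array([ 1.20998945e+00,  2.76603293e-01,  1.50614403e+00,  1.76642845e-05,
        1.36069348e+00, -1.20991496e-01]), 'qd': array([ 0.0008857 , -0.0009858 , -0.0004057 , -0.00097366,  0.00103252,
       -0.0007446 ]), 'effort': array([-1.18075914e-03, -4.16774976e+01, -2.45800763e+01, -3.12705124e-04,
        1.12971343e-02,  2.62595518e-05]), 'position': array([0.1363816 , 0.55804608, 0.23043064]), 'ee_rot': array([-2.28848743e-04,  1.19622345e-01,  9.92819037e-01, -8.95330249e-04]), 'contact_force': array([0.0351096 , 0.57702068, 0.57249538]), 'moment': array([ 0.04058206,  0.0004178 , -0.01803667]), 'gripper_force': 0.0, 'width': 0.08543983001362619}
```

View pics/top1.png

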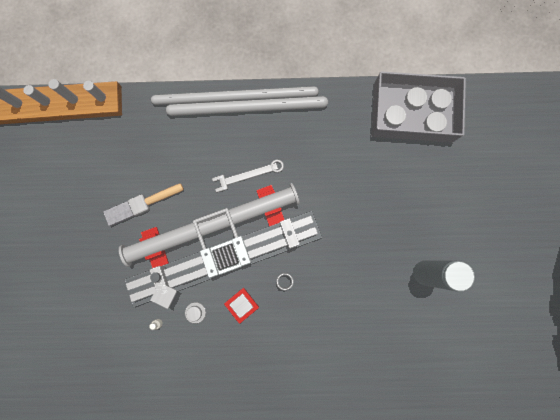

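View pics/scene1.png

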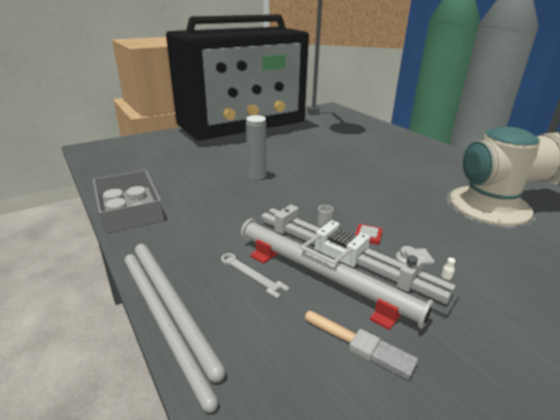

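The top view shows the carriage pad at about (226,257). The marked stop, with tongue and thumbscrew, is at about (157,277), and the plain stop is at about (289,233). I'll zoom in and convert these to positions.

```bash
python3 - <<'E'
from h import *
import pickle
im=pickle.load(open("top.pkl","rb"));p=im["pixels"]
c=p[175:340,110:330];cv2.imwrite("pics/crop1.png",cv2.resize(c,None,fx=3.6,fy=3.6,interpolation=cv2.INTER_CUBIC))
for n,u,v,z in[("pad",225.5,257,.058),("stop",159,279,.064),("plain",289,233,.064),("endL",129,291,.038),("endR",318,227,.038),("offc",285,282,.045),("mag",241,306,.017),("ferr",195,313,.022),("noz",154,325,.045)]:
    print(n,cast(im,u,v,z).round(3))
E
```

```text
pad [ 0.527 -0.032  0.058]
stop [0.48  0.118 0.064]
plain [ 0.579 -0.178  0.064]
endL [0.453 0.195 0.038]
endR [ 0.593 -0.247  0.038]
offc [ 0.467 -0.167  0.045]
mag [ 0.412 -0.063  0.017]
ferr [0.398 0.045 0.022]
noz [0.376 0.133 0.045]
```

View pics/crop1.png

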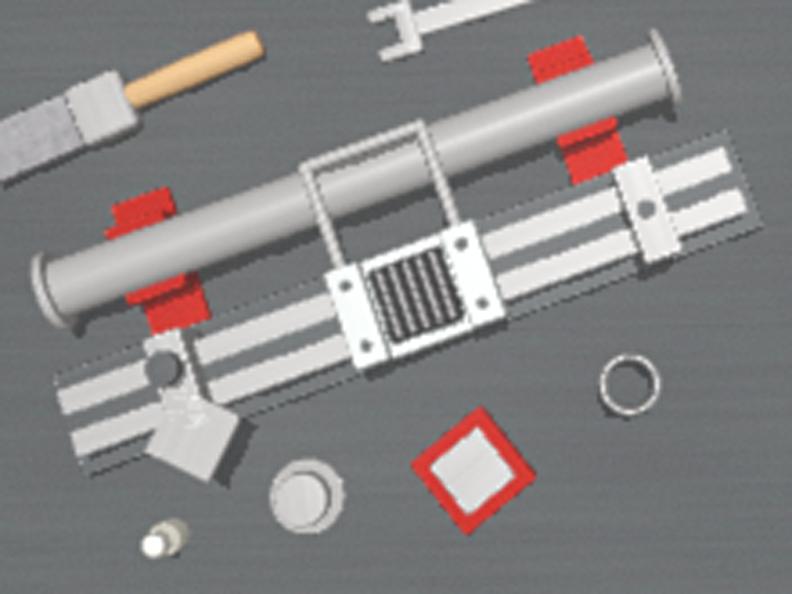

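```bash
python3 - <<'E'
from h import *
import pickle
im=pickle.load(open("top.pkl","rb"))
f=lambda x,y,z:cast(im,110+(x+.5)/3.6-.5,175+(y+.5)/3.6-.5,z)
L=f(73.5,425,.003);R=f(745,179,.003);d=(L-R)[:2];print("len",np.linalg.norm(d));d/=np.linalg.norm(d)
C=(L+R)/2;print("rail mid",C,"dir",d,"yaw",np.degrees(np.arctan2(d[1],d[0])))
for n,x,y,z in[("pad",417,294,.058),("stop",177,380,.064),("carriage",416,296,.066),("plain",647,210,.064)]:
    P=f(x,y,z)[:2];s=(P-C[:2])@d;print(n,P,s,np.cross(d,P-C[:2]))
E
```

```text
len 0.47882849276913386
rail mid [ 0.52411627 -0.02093966  0.003     ] dir [-0.32574004  0.94545937] yaw 109.01041603329666
pad [ 0.52837995 -0.03211336] -0.011953128461485961 -0.0003914182744813137
stop [0.47740688 0.11831143] 0.1468713712188763 -0.0011978314597516707
carriage [ 0.52707138 -0.032555  ] -0.011944427712019248 0.0009896379080213515
plain [ 0.57855918 -0.17914823] -0.1673140087907805 6.130201243034761e-05<stdin>:8: DeprecationWarning: Arrays of 2-dimensional vectors are deprecated. Use arrays of 3-dimensional vectors instead. (deprecated in NumPy 2.0)
```

Emit:
{"name": "send_rows", "arguments": {"increments": [{"gripper": 1, "linear": [0.392, -0.59, 0], "delta_rot": [0, 0, 0.57]}, {"gripper": 1, "linear": [0.392, -0.59, 0], "delta_rot": [0, 0, 0.57]}, {"gripper": 1, "linear": [0.392, -0.59, 0], "delta_rot": [0, 0, 0.57]}, {"gripper": 1, "linear": [0.392, -0.59, 0], "delta_rot": [0, 0, 0.57]}, {"gripper": 1, "linear": [0.392, -0.59, 0], "delta_rot": [0, 0, 0.57]}, {"gripper": 1, "linear": [0.392, -0.59, 0], "delta_rot": [0, 0, 0.57]}, {"gripper": 1, "linear": [0.392, -0.59, 0], "delta_rot": [0, 0, 0.57]}, {"gripper": 1, "linear": [0.392, -0.59, 0], "delta_rot": [0, 0, 0.57]}]}}

```text
clock: 0.9
position: [0.3513, 0.235, 0.2313]
ee_rot: [0.0, -0.165, 0.986, 0.0]
contact_force: [0.9, 0.4, 1.1]
width: 0.0
gripper_force: 0.0
```

Emit:
{"name": "send_rows", "arguments": {"increments": [{"gripper": 1, "linear": [0.177, -0.267, 0], "delta_rot": [0, 0, 0]}, {"gripper": 1, "linear": [0.177, -0.267, 0], "delta_rot": [0, 0, 0]}, {"gripper": 1, "linear": [0.177, -0.267, 0], "delta_rot": [0, 0, 0]}, {"gripper": 1, "linear": [0.177, -0.267, 0], "delta_rot": [0, 0, 0]}, {"gripper": 1, "linear": [0.177, -0.267, 0], "delta_rot": [0, 0, 0]}, {"gripper": 1, "linear": [0.177, -0.267, 0], "delta_rot": [0, 0, 0]}, {"gripper": 1, "linear": [0.177, -0.267, 0], "delta_rot": [0, 0, 0]}, {"gripper": 1, "linear": [0.177, -0.267, -0.05], "delta_rot": [0, 0, 0]}]}}

```text
clock: 1.7
position: [0.5351, -0.034, 0.1861]
ee_rot: [0.007, -0.163, 0.987, -0.003]
contact_force: [1.3, -0.2, -0.6]
width: 0.0004
gripper_force: 0.0
```

```bash
python3 - <<'E'
from h import *
s=get_state();print(s["position"],s["ee_rot"],s["contact_force"],s["clock"])
im=optics.get_image("wrist");cv2.imwrite("pics/w1.png",im["pixels"]);print(im["K"],im["T_tool_cam"])
E
```

```text
[ 0.53506251 -0.03400285  0.18608224] [ 0.0074281  -0.16256883  0.98666445 -0.00307693] [ 1.31387498 -0.15730604 -0.61944084] 1.7
[[325.1922621    0.         277.35916337]
 [  0.         325.1922621  206.10699403]
 [  0.           0.           1.        ]] [[-3.90471387e-04 -9.55277690e-01 -2.95709963e-01  7.57234563e-02]
 [ 9.99998163e-01  1.81871192e-04 -1.90797820e-03 -7.07548888e-04]
 [ 1.87643013e-03 -2.95710165e-01  9.55275865e-01 -1.44148290e-01]
 [ 0.00000000e+00  0.00000000e+00  0.00000000e+00  1.00000000e+00]]
```

View pics/w1.png

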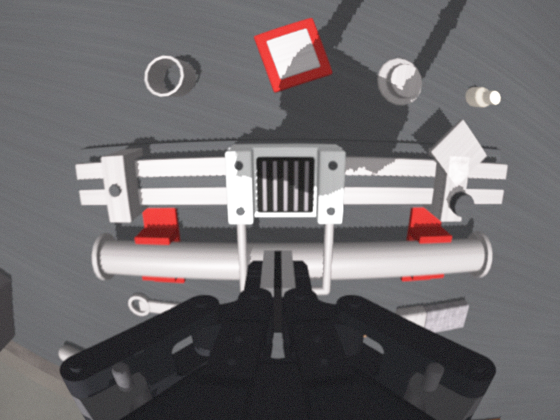

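The wrist view shows the pad centred at about (285,185), the carriage from 227 to 344, and the marked stop at about (452,187). The rail is level with the finger axis. I'll cross-check the positions with these.

```bash
cat >> h.py <<'E'
from scipy.spatial.transform import Rotation as Ro
def wcast(im,s,u,v,z):
    K=im["K"];a=np.array([u-K[0][2],v-K[1][2]]);r=np.hypot(*a);th=r/K[0][0]
    d=np.append(a/r*np.sin(th),np.cos(th));T=np.array(im["T_tool_cam"]);q=s["ee_rot"]
    R=Ro.from_quat([q[1],q[2],q[3],q[0]]).as_matrix()
    c=R@T[:3,3]+s["position"];d=R@T[:3,:3]@d
    return c+d*(z-c[2])/d[2]
E
python3 - <<'E'
from h import *
s=get_state();im=optics.get_image("wrist")
for n,u,v,z in[("pad",285,185,.058),("stop",449,189,.064),("bl",233,186,.066),("br",341,186,.066)]:print(n,wcast(im,s,u,v,z))
print(s["position"])
E
```

```text
pad [ 0.50888398 -0.02999744  0.058     ]
stop [0.46235081 0.10894318 0.064     ]
bl [ 0.52124411 -0.07003162  0.066     ]
br [0.49325463 0.01234686 0.066     ]
[ 0.52438569 -0.0307609   0.17385313]
```

```bash
python3 - <<'E'
from h import *
s=get_state();print(s["position"],s["ee_rot"])
im=optics.get_image("wrist");p=im["pixels"];cv2.imwrite("pics/w2.png",p)
s0=dict(position=np.array([.53506,-.0340,.18608]),ee_rot=[.00743,-.16257,.98666,-.00308])
for n,u,v,z in[("pad",285,185,.058),("stop",449,189,.064),("bl",233,186,.066),("br",341,186,.066)]:print(n,wcast(im,s0,u,v,z))
E
```

```text
[ 0.52255287 -0.0296669   0.17545253] [-0.00689739 -0.16360181  0.98649848  0.00276074]
pad [ 0.52535958 -0.03278353  0.058     ]
stop [0.47659146 0.11140965 0.064     ]
bl [ 0.53829823 -0.07466821  0.066     ]
br [0.50879091 0.01147521 0.066     ]
```

View pics/w2.png

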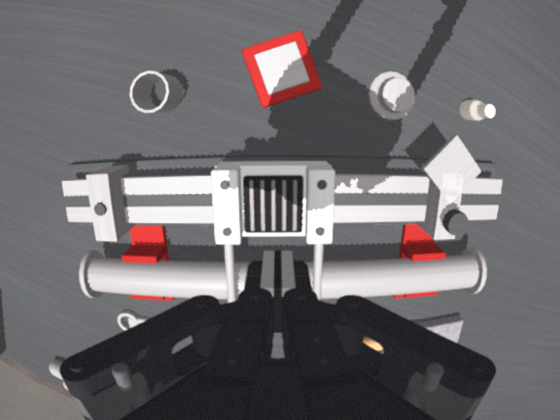

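The second wrist view agrees: the pad centre is at (274,204) and the fork is clear of the fingers. I'll settle and descend partway.

Emit:
{"name": "send_rows", "arguments": {"increments": [{"gripper": 1, "linear": [0, 0, -0.03], "delta_rot": [0, 0, 0]}, {"gripper": 1, "linear": [0, 0, -0.06], "delta_rot": [0, 0, 0]}, {"gripper": 1, "linear": [0, 0, -0.08], "delta_rot": [0, 0, 0]}, {"gripper": 1, "linear": [0, 0, -0.08], "delta_rot": [0, 0, 0]}, {"gripper": 1, "linear": [0, 0, -0.08], "delta_rot": [0, 0, 0]}, {"gripper": 1, "linear": [0, 0, -0.08], "delta_rot": [0, 0, 0]}]}}

```text
clock: 2.45
position: [0.5295, -0.03, 0.1036]
ee_rot: [0.002, -0.165, 0.986, -0.001]
contact_force: [-0.2, 0.5, 0.2]
width: 0.0001
gripper_force: 0.0
```

Emit:
{"name": "send_rows", "arguments": {"increments": [{"gripper": 1, "linear": [-0.002, -0.001, -0.02], "delta_rot": [0, 0, 0]}, {"gripper": 1, "linear": [-0.002, -0.001, -0.035], "delta_rot": [0, 0, 0]}, {"gripper": 1, "linear": [-0.002, -0.001, -0.04], "delta_rot": [0, 0, 0]}, {"gripper": 1, "linear": [-0.002, -0.001, -0.043], "delta_rot": [0, 0, 0]}, {"gripper": 1, "linear": [-0.002, -0.001, -0.046], "delta_rot": [0, 0, 0]}, {"gripper": 1, "linear": [-0.002, -0.001, -0.049], "delta_rot": [0, 0, 0]}, {"gripper": 1, "linear": [-0.002, -0.001, -0.051], "delta_rot": [0, 0, 0]}, {"gripper": 1, "linear": [-0.002, -0.001, -0.051], "delta_rot": [0, 0, 0]}]}}

```text
clock: 3.25
position: [0.5269, -0.0314, 0.052]
ee_rot: [0.001, -0.164, 0.986, -0.001]
contact_force: [-1.4, 0.2, 8.2]
width: 0.0
gripper_force: 4.3
```

Emit:
{"name": "send_rows", "arguments": {"increments": [{"gripper": 1, "linear": [0, 0, -0.001], "delta_rot": [0, 0, 0]}, {"gripper": 1, "linear": [-0.0007, 0.0019, -0.0015], "delta_rot": [0, 0, 0]}, {"gripper": 1, "linear": [-0.002, 0.0057, -0.0015], "delta_rot": [0, 0, 0]}, {"gripper": 1, "linear": [-0.0039, 0.0113, -0.0015], "delta_rot": [0, 0, 0]}, {"gripper": 1, "linear": [-0.0059, 0.017, -0.0015], "delta_rot": [0, 0, 0]}, {"gripper": 1, "linear": [-0.0078, 0.0227, -0.0015], "delta_rot": [0, 0, 0]}, {"gripper": 1, "linear": [-0.0098, 0.0284, -0.0015], "delta_rot": [0, 0, 0]}, {"gripper": 1, "linear": [-0.0117, 0.034, -0.0015], "delta_rot": [0, 0, 0]}]}}

```text
clock: 4.05
position: [0.5154, 0.002, 0.0519]
ee_rot: [0.002, -0.165, 0.986, -0.001]
contact_force: [-4.6, -2.2, 17.2]
width: -0.0004
gripper_force: 9.1
```

Emit:
{"name": "send_rows", "arguments": {"increments": [{"gripper": 1, "linear": [-0.002, 0.0057, 0.0005], "delta_rot": [0, 0, 0]}, {"gripper": 1, "linear": [-0.0039, 0.0113, 0.0005], "delta_rot": [0, 0, 0]}, {"gripper": 1, "linear": [-0.0059, 0.017, 0.0005], "delta_rot": [0, 0, 0]}, {"gripper": 1, "linear": [-0.0078, 0.0227, 0.0005], "delta_rot": [0, 0, 0]}, {"gripper": 1, "linear": [-0.0098, 0.0284, 0.0005], "delta_rot": [0, 0, 0]}, {"gripper": 1, "linear": [-0.0117, 0.034, 0.0005], "delta_rot": [0, 0, 0]}, {"gripper": 1, "linear": [-0.0137, 0.0397, 0.0005], "delta_rot": [0, 0, 0]}, {"gripper": 1, "linear": [-0.015, 0.0435, 0.0005], "delta_rot": [0, 0, 0]}]}}

```text
clock: 4.85
position: [0.5003, 0.046, 0.0519]
ee_rot: [0.002, -0.165, 0.986, -0.001]
contact_force: [-2.8, -2.3, 16.6]
width: -0.0
gripper_force: 7.8
```

```bash
python3 - <<'E'
from h import *
s=get_state();print(s["position"],s["contact_force"])
im=optics.get_image("wrist");cv2.imwrite("pics/w3.png",im["pixels"])
E
```

```text
[0.50028671 0.04599483 0.05190633] [-2.79917509 -2.33526474 16.55854019]
```

View pics/w3.png

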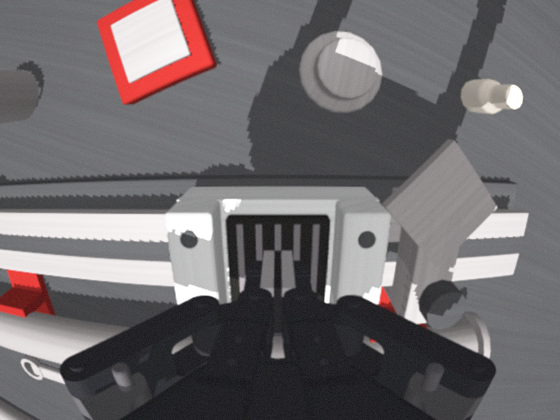

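The carriage is moving with the finger, which is still centred. The gap to the stop (pixels 388–395) is about 1 cm. I'll continue slowly until it makes contact.

Emit:
{"name": "send_rows", "arguments": {"increments": [{"gripper": 1, "linear": [-0.0013, 0.0038, 0], "delta_rot": [0, 0, 0]}, {"gripper": 1, "linear": [-0.0026, 0.0076, 0], "delta_rot": [0, 0, 0]}, {"gripper": 1, "linear": [-0.0036, 0.0104, 0], "delta_rot": [0, 0, 0]}, {"gripper": 1, "linear": [-0.0046, 0.0132, 0], "delta_rot": [0, 0, 0]}, {"gripper": 1, "linear": [-0.0052, 0.0151, 0], "delta_rot": [0, 0, 0]}, {"gripper": 1, "linear": [-0.0059, 0.017, 0], "delta_rot": [0, 0, 0]}, {"gripper": 1, "linear": [-0.0059, 0.017, 0], "delta_rot": [0, 0, 0]}]}}

```text
clock: 5.6
position: [0.495, 0.0615, 0.0519]
ee_rot: [0.002, -0.165, 0.986, -0.002]
contact_force: [-2.5, -6.5, 14.5]
width: -0.0002
gripper_force: 7.4
```

Emit:
{"name": "send_rows", "arguments": {"increments": [{"gripper": 1, "linear": [-0.0007, 0.0019, 0], "delta_rot": [0, 0, 0]}, {"gripper": 1, "linear": [-0.0013, 0.0038, 0], "delta_rot": [0, 0, 0]}, {"gripper": 1, "linear": [-0.0013, 0.0038, 0], "delta_rot": [0, 0, 0]}]}}

```text
clock: 5.9
position: [0.4951, 0.0653, 0.0519]
ee_rot: [0.003, -0.165, 0.986, -0.002]
contact_force: [-0.6, -6.7, 11.6]
width: -0.0
gripper_force: 6.1
```

```bash
python3 - <<'E'
from h import *
s=get_state();print(s["position"],s["contact_force"])
im=optics.get_image("wrist");cv2.imwrite("pics/w4.png",im["pixels"])
E
```

```text
[0.49513334 0.06529003 0.0519144 ] [-0.60506996 -6.7363117  11.63015025]
```

View pics/w4.png

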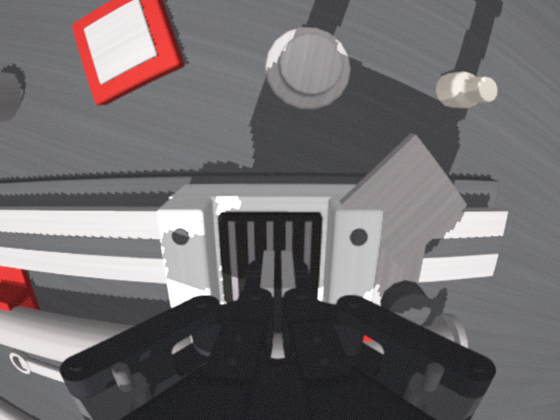

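The carriage now touches the stop. The finger is sliding on the pad, and the friction is pushing the carriage toward the stop. I'll lift straight up.

Emit:
{"name": "send_rows", "arguments": {"increments": [{"gripper": 1, "linear": [0, 0, 0.003], "delta_rot": [0, 0, 0]}, {"gripper": 1, "linear": [0, 0, 0.008], "delta_rot": [0, 0, 0]}, {"gripper": 1, "linear": [0, 0, 0.015], "delta_rot": [0, 0, 0]}, {"gripper": 1, "linear": [0, 0, 0.03], "delta_rot": [0, 0, 0]}, {"gripper": 1, "linear": [0, 0, 0.06], "delta_rot": [0, 0, 0]}, {"gripper": 1, "linear": [0, 0, 0.1], "delta_rot": [0, 0, 0]}, {"gripper": 1, "linear": [0, 0, 0.12], "delta_rot": [0, 0, 0]}, {"gripper": 1, "linear": [0, 0, 0.12], "delta_rot": [0, 0, 0]}]}}

```text
clock: 6.75
position: [0.4937, 0.0675, 0.1725]
ee_rot: [0.003, -0.164, 0.986, -0.0]
contact_force: [-0.5, -0.7, -0.3]
width: 0.0003
gripper_force: 0.0
```

```bash
python3 - <<'E'
from h import *
s=get_state();print(s["position"],s["contact_force"])
im=optics.get_image("wrist");cv2.imwrite("pics/w5.png",im["pixels"])
E
```

```text
[0.49367384 0.06750295 0.17254173] [-0.49115202 -0.72633741 -0.32828691]
```

View pics/w5.png

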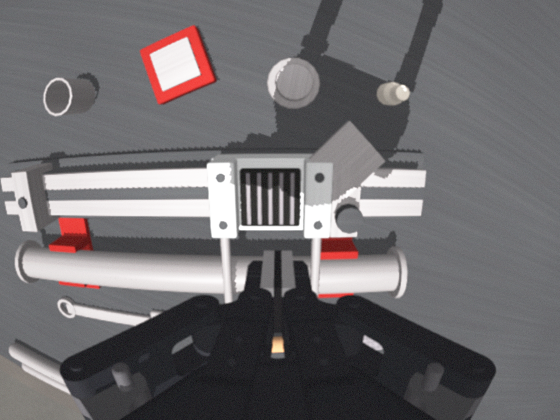

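The carriage's right edge (about 332) meets the stop block with no visible gap. The pad is up, the bystanders haven't moved and the arm is clear, so I'm handing in.

```bash
python3 -c "
from rig import sign_off
print(sign_off())"
```

```text
the job is handed in; nothing more can be done
None
```

I pushed the carriage against the marked stop with its pad held down, let the pad spring back up, and handed the job in at about 7 s with the arm clear; the hand-in returned no verdict.

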